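# Click the lamp's filter wheel to green and open the shutter

### The job

On the examination lamp, push the edge of the filter wheel to the right, click by click, until the green filter's colour field rests in its click-stop at the pointers, without running past green. Then push the red shutter tab to the left until it is fully open; keep the shutter shut until green is set. Leave the lamp standing where it is and do not disturb the other things on the bench.

Things in the scene. Friction and masses are not known exactly. Their poses are not given: they have to be found in the camera images.
- lamp: White box lamp, 240 (x) x 190 (y) mm, flat lid 130 mm above the bench, 3 to 4.4 kg, loose on rubber feet; not to be shifted. Origin: centre of its underside. x points from its front panel (towards the robot) to its rear, y to its left, z up; it stands turned by up to 17 degrees. On its lid are the wheel (at x = -50 mm) and the shutter tab (at x = +35 mm), nothing else tall.
- nozzle (a point): Lower end of the lamp's gooseneck, 125 mm above the bench and over the dish, at x = 0, y = -300 mm in the lamp's frame. The 13 mm steel gooseneck leaves the front panel at y = -52 mm, z = 62 mm, bulges to 65 mm in front of the panel and climbs to the right: 92 mm high at y = -90, 205 mm at y = -250 mm.
- filter_wheel (a joint): Angle of the filter wheel (rad); grows as its exposed top is pushed to the lamp's right (-y). Ten click-stops 0.628 apart; colour at the crown: 0 white, 0.628 yellow, 1.257 orange, 1.885 red, 2.513 green, 3.142 blue, then violet, grey, brown, black. Starts at white, yellow or orange. A sprung roller pulls it into the nearest stop: past half a click it snaps on. Takes about 3 N at a lobe.
- wheel_axle (a point): Centre of the filter wheel, in the lamp's frame at x = -50, y = 0, z = 88 mm; axes as the lamp's. Dark upright disc 14 mm thick, axle along x, half hidden in a lid slot of 22 x 128 mm; rim radius 60 mm with ten colour fields in the gaps between ten finger lobes, each 8 mm wide with a rounded end at radius 73 mm. End stops just beyond white and black.
- wheel_crown (a point): Highest point of the rim, fixed to the lamp at x = -50, y = 0, z = 148 mm; the field here, between two dark pointers on the lid, is the one in use. In a stop a gap is here and a lobe stands 22 mm to each side, its end 157 mm above the bench (161 mm when passing the crown); lobes beyond these lie at lid height or lower.
- left_lobe (a point): Fixed to the lamp at x = -50, y = 22, z = 157 mm: where the end of the lobe left of the crown is when the wheel is in a stop. A fingertip set down left of it, its end 150 to 154 mm above the bench, and moved level to the right carries this lobe over the crown to the same place on the right (y = -22 mm): one click. Free room left of the lobe at this height.
- shutter (a joint): Travel of the shutter tab (m): 0 = shut (right end, red mark), 0.025 = fully open (left end, green mark, hard stop). Slides along the lamp's y, growing to the left (+y), with about 1 N of friction, and stays where it is left. Starts at 0 to 0.003.
- shutter_top (a point): Centre of the top of the red shutter tab: 8 mm thick (y), 16 mm wide (x), standing 24 mm above the lid on a foot of 22 (x) x 16 (y) x 4 mm; in the lamp's frame at x = 35, y = -12.5 mm + the joint value, z = 154 mm. Free lid of 70 mm on either side along y.
- dish: Glass dish 90 mm wide, 14 mm high, with a small bone in it, under the lamp's nozzle; bystander. Origin: centre of its underside.
- forceps: Steel forceps, 130 mm long, lying on the bench in front of the dish; bystander. Origin: middle, on the bench.
- jar: Amber jar with black lid, 52 mm wide, 75 mm high, left of the lamp; bystander. Origin: centre of its underside.
- tube_rack: Blue rack 60 x 120 mm with small capped tubes, 42 mm high, left of the lamp; bystander. Origin: centre of its underside.
- marker: Black marker pen with blue cap, 140 mm long, lying between the lamp and the dish; bystander. Origin: its middle, on the bench.
- solvent: White bottle with red cap, 60 mm wide, 125 mm high, left of the lamp beyond the jar; bystander. Origin: centre of its underside.

How it is judged:
By the outcome, as a careful person would: the job done as asked, in the order asked, and still so for the second after the job is handed in, with the robot touching nothing.
It also fails if it takes over 58 s, if anything falls off the work surface, if the arm or the gripper's body presses on something with over 40 N, if the wrist force passes 120 N, or if a joint passes its speed limit or range.

### The arm

A 6-joint arm with a two-finger parallel gripper is mounted at the origin on the work surface. World frame = base frame: x ahead of the robot, y to its left, z up, the work surface at z = 0. Lengths are in m, angles in rad, forces in N, time in s.
With the tool pointing down it reaches from about 0.375 to 0.975 m from the base axis. Payload 3.8 kg.
Tool frame: the origin (TCP) lies at the very end of the fingers, on their centre line; the grasp point (between the pads) lies 19 mm behind it (bot.pinch_z is the distance from the TCP to the grasp point, in m); x points along the fingers, y is the direction in which the jaws open and shut, and the axes are right-handed (so a half turn about x gives the same grasp; the last joint's range is limited). The gripper opens to 85 mm and grips with 20 to 120 N. Pads are 22 mm wide; open, the fingers measure 114 mm over their backs; the gripper's body (76 mm by 85 mm) begins 54 mm behind the grasp point. The pads swing forward as they close: fully open they stand 13 mm farther back than shut.
Start: joints at [-1.202, 0.264, 1.604, -0, 1.274, -0.037], TCP at [0.266, -0.62, 0.231] pointing down, gripper open.
Joint ranges: [-2.63, 2.63], [-0.94, 2.18], [0.31, 2.57], [-1.31, 4.45], [0, 2.66], [-2.55, 2.55]. Speed limits (rad/s): [2.57, 2.57, 3.14, 3.14, 3.14, 3.14].

### API

Orientations are given as a rotation vector (axis times angle).
In Python, from workcell import monitor, imaging, finish_job, bot gives the robot as it stands.
- The arm moves only by the tool jog_arm, never from a script. Its argument "rows" is a list of rows, each a list of 7 numbers: the shift along the tool's x, y, z in m, then the turn, a rotation vector about the tool's x, y, z in rad, then the opening in per cent of the stroke, from 0 (shut) to 100 (fully open). A call has 1 to 20 rows; each row is the pose to reach, as a shift and turn from the pose measured when the call began, along the tool's axes at that moment; what a row does not reach only later rows make up. A row lasts 1/10 s, in which the tool goes at most 50 mm and 8.59 degrees, less where a joint would pass 70% of its speed; a pose out of reach is approached as far as the arm can. A call with a gripper value outside its range is refused whole. The fingers move at their own pace and stop on an object; "force" is the grip in N (left out, the last holds). Time passes only in rows, so rows that repeat a pose let the fingers close. It gives the time, the measured TCP pose, the force and the opening at its end, in the units of the state.
- monitor.read_state(): the state, without advancing time (a new reading comes with each control period).
- imaging.read_camera(name): name is "scene" or "side" or "wrist"; returns the picture (420x560x3 uint8, blue, green, red); there is no depth.
- imaging.camera_params(name): a dict with "fx", "fy", "cx", "cy" (pixels), "T" (4x4, takes a point from camera to world coordinates); the wrist camera has in their place "T_tool_cam" (4x4, takes a point from camera to tool coordinates, whose origin is the TCP and whose axes are the tool frame's). Camera axes: x right, y down, z forward; pixel columns grow to the right and rows downward; lengths in m; the calibration is good to about 2 mm. The wrist camera is an equidistant fisheye: a pixel r from the principal point sees the ray r / f radians off the axis. A picture is of the moment at which its call begins: read the wrist's pose just before it. camera_params takes no time and is no camera call.
- finish_job(): hands the job in, once; it reports no verdict.
The state is a dict: "time": time; "q": joint angles; "joint_vel": joint speeds; "joint_torque": joint torques, N m; "tool_pos": TCP position; "tcp_rot": TCP orientation; "wrist_force": force on the tool from outside, world axes, zero at the start; "torque": the same for the moment, N m; "width": opening from 0.0 (shut) to 1.0 (fully open).
Only numpy, scipy, OpenCV 4.12 (cv2) and the standard library are available. Lean on these libraries where they do the work, as an engineer would, in place of code of your own. Each camera call takes 0.05 s, during which the arm holds its last target. There are 200 camera calls.

## Working session

There is one attempt and no reset: what is moved stays moved. The work goes in short steps, Python scripts to look and compute and a tool call to move; the robot and the scene stay as the last step left them, time stands still between calls to the robot, and variables do not carry over. Pictures are saved under pics/ and viewed, about 8 in all and at most 12, crops included, and the job is handed in when it is done.

Besides the shell and the picture viewer there is one more tool, called as name([rows], argument=value, ...), one row to a line, values as JSON. jog_arm: Moves the arm, as the interface text tells. Its arguments: {"type":"object","properties":{"rows":{"type":"array","items":{"type":"array","items":{"type":"number"}}},"force":{"type":"number"}},"required":["rows"]}

```bash
mkdir -p pics
python3 - <<'E'
from workcell import monitor, imaging
import cv2,numpy as np
np.set_printoptions(precision=4,suppress=True)
s=monitor.read_state();print(s)
for n in ("scene","side"):
    im=imaging.read_camera(n);cv2.imwrite(f"pics/{n}0.png",im)
    print(n,imaging.camera_params(n))
print(imaging.camera_params("wrist"))
E
```

```text
{'time': 0.0, 'q': array([-1.2019,  0.2647,  1.6054,  0.    ,  1.2737, -0.0369]), 'joint_vel': array([-0.0013, -0.0006, -0.0005, -0.0011, -0.0001, -0.0005]), 'joint_torque': array([ -0.0006, -51.5119, -36.7315,  -0.    ,   0.0131,   0.    ]), 'tool_pos': array([ 0.2662, -0.6195,  0.23  ]), 'tcp_rot': array([ 1.9987,  0.4136, -1.9995]), 'wrist_force': array([ 1.0132, -0.2287, -0.1509]), 'torque': array([-0.0096, -0.0112, -0.009 ]), 'width': 0.9974571353515421}
scene {'fx': 414.64989118599016, 'fy': 414.64989118599016, 'cx': 283.50388551701656, 'cy': 202.20130408872424, 'T': array([[ 0.179 ,  0.5574, -0.8107,  1.2972],
       [ 0.9837, -0.1182,  0.1359, -0.1062],
       [-0.0201, -0.8218, -0.5694,  0.638 ],
       [ 0.    ,  0.    ,  0.    ,  1.    ]])}
side {'fx': 427.2382659143256, 'fy': 427.2382659143256, 'cx': 268.3262447148394, 'cy': 212.07661161758384, 'T': array([[ 1.    ,  0.0095, -0.0027,  0.5379],
       [ 0.0091, -0.7723,  0.6352, -0.5397],
       [ 0.004 , -0.6352, -0.7723,  0.7577],
       [ 0.    ,  0.    ,  0.    ,  1.    ]])}
{'fx': 325.19226210127806, 'fy': 325.19226210127806, 'cx': 285.82868695425805, 'cy': 212.0814074160438, 'T_tool_cam': array([[ 0.0004, -0.2751,  0.9614, -0.1423],
       [ 1.    , -0.0007, -0.0006, -0.0002],
       [ 0.0008,  0.9614,  0.2751, -0.0689],
       [ 0.    ,  0.    ,  0.    ,  1.    ]])}
```

View pics/scene0.png

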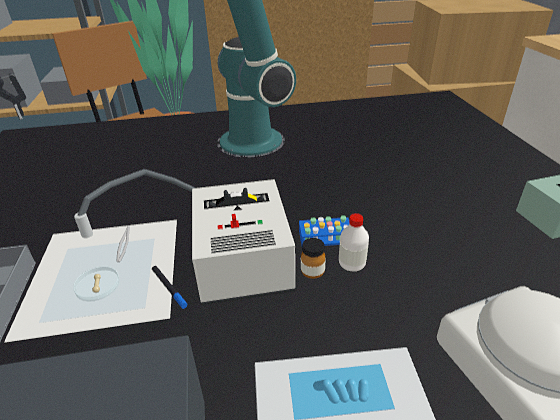

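View pics/side0.png

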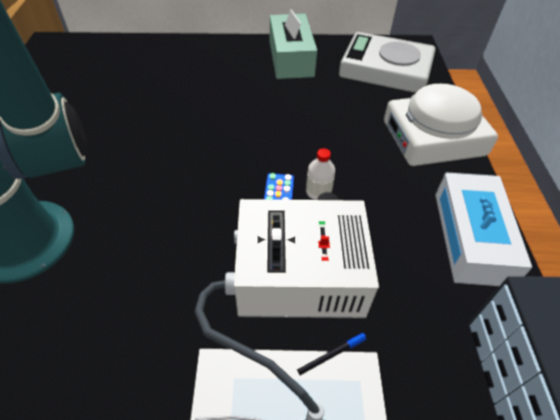

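Run:
```python
import cv2,numpy as np
a=cv2.imread("pics/scene0.png")[175:305,185:305];b=cv2.imread("pics/side0.png")[190:325,225:385]
a=cv2.resize(a,None,fx=3.2,fy=3.2,interpolation=cv2.INTER_CUBIC);b=cv2.resize(b,None,fx=2.6,fy=2.6,interpolation=cv2.INTER_CUBIC)
c=np.zeros((max(a.shape[0],b.shape[0]),800,3),np.uint8);c[:a.shape[0],:a.shape[1]]=a;c[:b.shape[0],384:384+b.shape[1]]=b
print(a.shape,b.shape);cv2.imwrite("pics/crop0.png",c)
```

```text
(416, 384, 3) (351, 416, 3)
```

View pics/crop0.png

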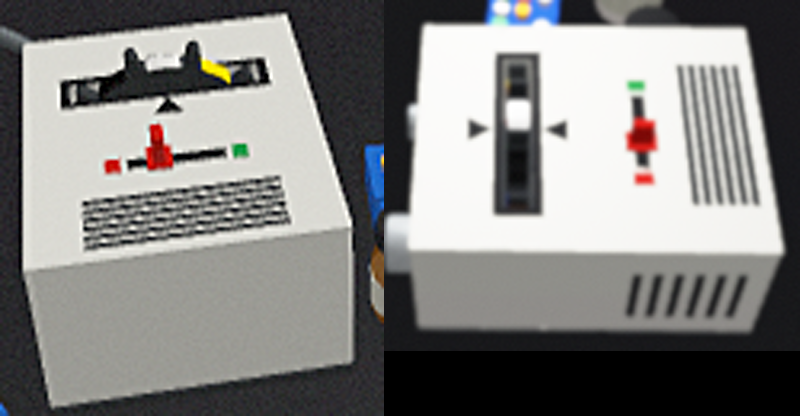

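```bash
cat > h.py <<'E'
from workcell import monitor, imaging
import cv2,numpy as np
from scipy.optimize import least_squares
from scipy.spatial.transform import Rotation as R
np.set_printoptions(precision=4,suppress=True)
def proj(n,P):
    c=imaging.camera_params(n);T=np.linalg.inv(c["T"]);p=P@T[:3,:3].T+T[:3,3]
    return np.c_[c["fx"]*p[:,0]/p[:,2]+c["cx"],c["fy"]*p[:,1]/p[:,2]+c["cy"]]
def lw(p,P):
    c,s=np.cos(p[2]),np.sin(p[2]);P=np.atleast_2d(P)
    return P@np.array([[c,s,0],[-s,c,0],[0,0,1]])+[p[0],p[1],0]
E
python3 - <<'E'
from h import *
t=.13
L=np.array([[-.12,-.095,t],[-.12,.095,t],[.12,.095,t],[.12,-.095,t],[.12,-.095,0],[.12,.095,0]])
S=np.array([[23,45],[288,14],[352,228],[24,271],[52,406],[353,361]])/3.2+[185,175]
L2=np.array([[-.12,.095,t],[.12,.095,t],[.12,-.095,t],[-.12,-.095,t],[-.12,-.095,0],[.12,-.095,0],[-.05,0,t]])
S2=(np.array([[423,25],[746,28],[783,252],[411,250],[417,330],[752,332],[519,134]])-[384,0])/2.6+[225,190]
def f(p,w=(1,1)): return np.r_[w[0]*(proj("scene",lw(p,L))-S).ravel(),w[1]*(proj("side",lw(p,L2))-S2).ravel()]
for w in ((1,1),(1,0),(0,1)):
    r=least_squares(f,[.6,-.2,0],args=(w,),loss="soft_l1");print(w,r.x,np.degrees(r.x[2]))
    if w==(1,1): p=r.x; print(f(p).reshape(-1,2))
np.save("p.npy",p)
for n,P in dict(crown=[-.05,0,.148],lobe=[-.05,.022,.157],tab=[.035,-.0125,.154]).items():
    W=lw(p,P);print(n,W,(proj("scene",W)-[185,175])*3.2,(proj("side",W)-[225,190])*2.6+[384,0])
E
```

```text
(1, 1) [ 0.6006 -0.0851  0.0022] 0.12760877006787352
[[-0.6831  0.4145]
 [-0.9214  0.7185]
 [ 0.034   0.028 ]
 [-0.8179  0.7374]
 [ 0.0347  7.2782]
 [-0.0078  6.9253]
 [ 0.1574 -0.9025]
 [-1.0856 -1.1004]
 [-0.045  -1.4187]
 [-0.7737 -1.8045]
 [ 0.8083  1.8679]
 [-1.9831  2.1241]
 [-0.6631 -3.0423]]
(1, 0) [ 0.5964 -0.0837 -0.0024] -0.13976057902688255
(0, 1) [ 0.6014 -0.0873  0.0032] 0.1855708069384654
crown [[ 0.5506 -0.0852  0.148 ]] [[161.0522  63.0887]] [[517.758  110.6267]]
lobe [[ 0.5505 -0.0632  0.157 ]] [[192.8444  48.0054]] [[517.8348  77.2361]]
tab [[ 0.6356 -0.0975  0.154 ]] [[151.8914 132.5722]] [[644.4343 121.2075]]
```

Run:
```python
from h import *
t=.13
L=np.array([[-.12,-.095,t],[-.12,.095,t],[.12,.095,t],[.12,-.095,t]])
S=np.array([[23,45],[288,14],[352,228],[24,271]])/3.2+[185,175]
L2=np.array([[-.12,.095,t],[.12,.095,t],[.12,-.095,t],[-.12,-.095,t],[-.05,0,t]])
S2=(np.array([[423,25],[746,28],[783,252],[411,250],[519,134]])-[384,0])/2.6+[225,190]
def f(p,w=(1,1)): return np.r_[w[0]*(proj("scene",lw(p,L))-S).ravel(),w[1]*(proj("side",lw(p,L2))-S2).ravel()]
for w in ((1,1),(1,0),(0,1)):
    r=least_squares(f,[.6,-.2,0],args=(w,));print(w,r.x)
    if w==(1,1): p=r.x; print(f(p).reshape(-1,2))
np.save("p.npy",p)
for n,P in dict(crown=[-.05,0,.148],lobe=[-.05,.022,.157],tab=[.035,-.0125,.154]).items():
    W=lw(p,P);print(n,W,(proj("scene",W)-[185,175])*3.2,(proj("side",W)-[225,190])*2.6+[384,0])
s=monitor.read_state();print(R.from_rotvec(s["tcp_rot"]).as_matrix())
```

```text
(1, 1) [ 0.601  -0.0863  0.0029]
[[-1.2884  0.5967]
 [-1.4696  0.8624]
 [-0.556   0.2376]
 [-1.4915  1.0098]
 [ 0.3069 -0.3783]
 [-0.8198 -0.6363]
 [ 0.3575 -0.7838]
 [-0.5303 -1.0874]
 [-0.427  -2.4533]]
(1, 0) [ 0.5993 -0.0837 -0.0024]
(0, 1) [ 0.6013 -0.0886  0.0037]
crown [[ 0.551  -0.0865  0.148 ]] [[159.1503  63.659 ]] [[518.3835 112.1694]]
lobe [[ 0.5509 -0.0645  0.157 ]] [[190.9544  48.5566]] [[518.4335  78.7281]]
tab [[ 0.636  -0.0987  0.154 ]] [[149.9031 133.2355]] [[645.2173 122.7206]]
[[-0.0007  0.3947 -0.9188]
 [ 0.002  -0.9188 -0.3947]
 [-1.     -0.0021 -0.0001]]
```

jog_arm([
  [-0.05,0,0,0,0,0,0],
  [-0.1,0,0,0,0,0,0],
  [-0.13,0,0,0,0,0,0],
  [-0.13,-0.43,-0.495,-1.164,0,0,0],
  [-0.13,-0.43,-0.495,-1.164,0,0,0],
  [-0.13,-0.43,-0.495,-1.164,0,0,0],
  [-0.13,-0.43,-0.495,-1.164,0,0,0],
  [-0.13,-0.43,-0.495,-1.164,0,0,0],
  [-0.13,-0.43,-0.495,-1.164,0,0,0],
  [-0.13,-0.43,-0.495,-1.164,0,0,0],
  [-0.13,-0.43,-0.495,-1.164,0,0,0],
  [-0.13,-0.43,-0.495,-1.164,0,0,0],
  [-0.13,-0.43,-0.495,-1.164,0,0,0],
  [-0.13,-0.43,-0.495,-1.164,0,0,0],
  [-0.13,-0.43,-0.495,-1.164,0,0,0],
  [-0.13,-0.43,-0.495,-1.164,0,0,0],
  [-0.13,-0.43,-0.495,-1.164,0,0,0],
  [-0.13,-0.43,-0.495,-1.164,0,0,0],
  [-0.13,-0.43,-0.495,-1.164,0,0,0],
  [-0.13,-0.43,-0.495,-1.164,0,0,0],
])

```text
time: 2.1
tool_pos: [0.5508, -0.0308, 0.3609]
tcp_rot: [1.212, 1.21, -1.212]
wrist_force: [-0.2, -0.3, -0.1]
width: -0.001
```

jog_arm([
  [0.05,0,0,0,0,0,0],
  [0.1,0,0,0,0,0,0],
  [0.15,0,0,0,0,0,0],
  [0.18,0,0,0,0,0,0],
  [0.191,0,0,0,0,0,0],
  [0.191,0,0,0,0,0,0],
  [0.191,0,0,0,0,0,0],
])

```text
time: 2.8
tool_pos: [0.552, -0.0314, 0.172]
tcp_rot: [1.214, 1.207, -1.21]
wrist_force: [-0.2, -0.4, 0.5]
width: -0.001
```

```bash
cat > look.py <<'E'
from h import *
import sys
n=sys.argv[1];s=monitor.read_state();print(s["time"],s["tool_pos"],s["wrist_force"])
a=imaging.read_camera("scene")[160:260,185:305];b=imaging.read_camera("wrist")
a=cv2.resize(a,None,fx=3.3,fy=3.3,interpolation=cv2.INTER_CUBIC);b=cv2.resize(b,(400,300))
c=np.zeros((330,800,3),np.uint8);c[:330,:396]=a;c[:300,400:]=b;cv2.imwrite(f"pics/{n}.png",c)
E
python3 look.py a1
```

```text
2.8 [ 0.552  -0.0314  0.172 ] [-0.1992 -0.3889  0.5254]
```

View pics/a1.png

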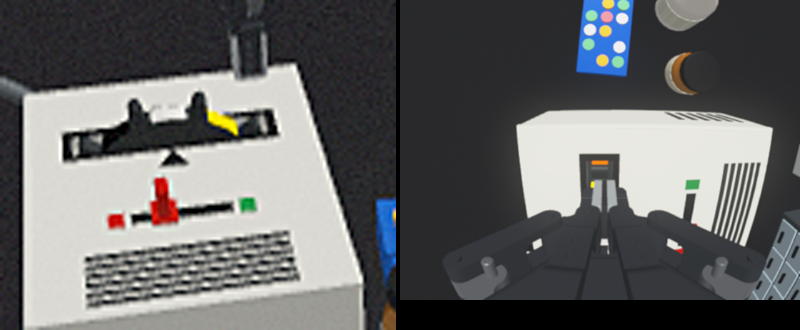

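jog_arm([
  [0.01,0,0,0,0,0,0],
  [0.0195,0,0,0,0,0,0],
  [0.0195,0,0,0,0,0,0],
  [0.0195,0,0.006,0,0,0,0],
  [0.0195,0,0.012,0,0,0,0],
  [0.0195,0,0.018,0,0,0,0],
  [0.0195,0,0.024,0,0,0,0],
  [0.0195,0,0.028,0,0,0,0],
  [0.0195,0,0.032,0,0,0,0],
  [0.0195,0,0.036,0,0,0,0],
  [0.0195,0,0.04,0,0,0,0],
  [0.0195,0,0.044,0,0,0,0],
  [0.0195,0,0.048,0,0,0,0],
  [0.0195,0,0.052,0,0,0,0],
  [0.0195,0,0.055,0,0,0,0],
  [0.0195,0,0.056,0,0,0,0],
  [0.0195,0,0.056,0,0,0,0],
])

```text
time: 4.6
tool_pos: [0.5524, -0.0872, 0.153]
tcp_rot: [1.214, 1.206, -1.209]
wrist_force: [0.0, -0.7, 0.5]
width: -0.002
```

```bash
python3 look.py a2
```

```text
4.6 [ 0.5524 -0.0872  0.153 ] [ 0.0049 -0.6635  0.541 ]
```

View pics/a2.png

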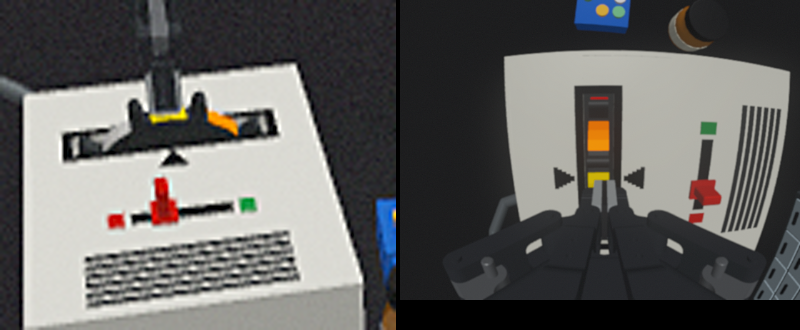

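jog_arm([
  [-0.012,0,0,0,0,0,0],
  [-0.024,0,0,0,0,0,0],
  [-0.024,0,0,0,0,0,0],
  [-0.024,0,-0.03,0,0,0,0],
  [-0.024,0,-0.056,0,0,0,0],
  [-0.024,0,-0.056,0,0,0,0],
  [-0.012,0,-0.056,0,0,0,0],
  [0,0,-0.056,0,0,0,0],
  [0,0,-0.056,0,0,0,0],
  [0,0,-0.046,0,0,0,0],
  [0,0,-0.036,0,0,0,0],
  [0,0,-0.03,0,0,0,0],
  [0,0,-0.025,0,0,0,0],
  [0,0,-0.02,0,0,0,0],
  [0,0,-0.015,0,0,0,0],
  [0,0,-0.01,0,0,0,0],
  [0,0,-0.005,0,0,0,0],
  [0,0,-0.001,0,0,0,0],
  [0,0,0,0,0,0,0],
  [0,0,0,0,0,0,0],
])

```text
time: 6.7
tool_pos: [0.5523, -0.0872, 0.1529]
tcp_rot: [1.214, 1.206, -1.209]
wrist_force: [0.1, -0.4, 0.2]
width: 0.001
```

jog_arm([
  [-0.012,0,0,0,0,0,0],
  [-0.024,0,0,0,0,0,0],
  [-0.024,0,0,0,0,0,0],
  [-0.024,0,-0.03,0,0,0,0],
  [-0.024,0,-0.056,0,0,0,0],
  [-0.024,0,-0.056,0,0,0,0],
  [-0.012,0,-0.056,0,0,0,0],
  [0,0,-0.056,0,0,0,0],
  [0,0,-0.056,0,0,0,0],
  [0,0,-0.046,0,0,0,0],
  [0,0,-0.036,0,0,0,0],
  [0,0,-0.03,0,0,0,0],
  [0,0,-0.025,0,0,0,0],
  [0,0,-0.02,0,0,0,0],
  [0,0,-0.015,0,0,0,0],
  [0,0,-0.01,0,0,0,0],
  [0,0,-0.005,0,0,0,0],
  [0,0,-0.001,0,0,0,0],
  [0,0,0,0,0,0,0],
  [0,0,0,0,0,0,0],
])

```text
time: 8.7
tool_pos: [0.5522, -0.0874, 0.1527]
tcp_rot: [1.214, 1.206, -1.21]
wrist_force: [-0.3, 0.1, -1.1]
width: 0.0
```

```bash
python3 look.py a3
```

```text
8.7 [ 0.5522 -0.0874  0.1527] [-0.2836  0.1136 -1.0596]
```

View pics/a3.png

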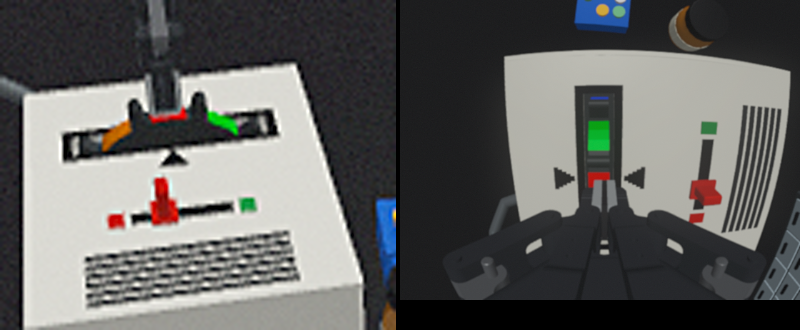

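jog_arm([
  [-0.012,0,0,0,0,0,0],
  [-0.024,0,0,0,0,0,0],
  [-0.024,0,0,0,0,0,0],
  [-0.024,0,-0.03,0,0,0,0],
  [-0.024,0,-0.056,0,0,0,0],
  [-0.024,0,-0.056,0,0,0,0],
  [-0.012,0,-0.056,0,0,0,0],
  [0,0,-0.056,0,0,0,0],
  [0,0,-0.056,0,0,0,0],
  [0,0,-0.046,0,0,0,0],
  [0,0,-0.036,0,0,0,0],
  [0,0,-0.03,0,0,0,0],
  [0,0,-0.025,0,0,0,0],
  [0,0,-0.02,0,0,0,0],
  [0,0,-0.015,0,0,0,0],
  [0,0,-0.01,0,0,0,0],
  [0,0,-0.005,0,0,0,0],
  [0,0,-0.001,0,0,0,0],
  [0,0,0,0,0,0,0],
  [0,0,0,0,0,0,0],
])

```text
time: 10.8
tool_pos: [0.5522, -0.0873, 0.1526]
tcp_rot: [1.214, 1.206, -1.21]
wrist_force: [0.5, 0.5, 0.2]
width: -0.001
```

jog_arm([
  [-0.02,0,0,0,0,0,0],
  [-0.045,0,0,0,0,0,0],
  [-0.045,0,0,0,0,0,0],
  [-0.045,0.04,0.022,0,0,0,0],
  [-0.045,0.083,0.046,0,0,0,0],
  [-0.045,0.083,0.046,0,0,0,0],
  [-0.045,0.083,0.046,0,0,0,0],
  [-0.03,0.083,0.046,0,0,0,0],
  [-0.01,0.083,0.046,0,0,0,0],
  [0,0.083,0.046,0,0,0,0],
  [0.01,0.083,0.046,0,0,0,0],
  [0.01,0.083,0.046,0,0,0,0],
  [0.01,0.083,0.046,0,0,0,0],
])

```text
time: 12.1
tool_pos: [0.6349, -0.1334, 0.143]
tcp_rot: [1.214, 1.206, -1.209]
wrist_force: [0.1, -0.1, -0.1]
width: -0.001
```

```bash
python3 look.py a4
```

```text
12.1 [ 0.6349 -0.1334  0.143 ] [ 0.0705 -0.0616 -0.1024]
```

View pics/a4.png

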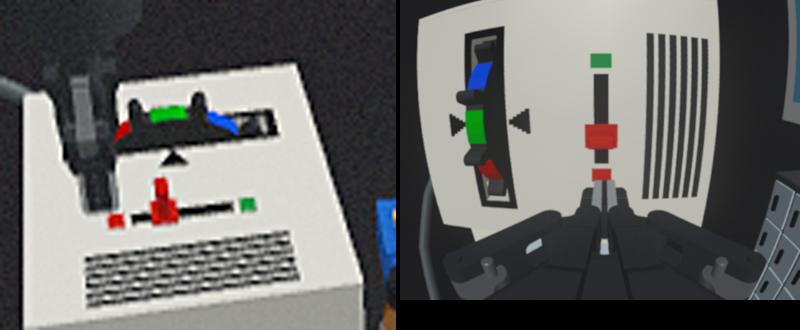

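jog_arm([
  [0,0,-0.006,0,0,0,0],
  [0,0,-0.012,0,0,0,0],
  [0,0,-0.017,0,0,0,0],
  [0,0,-0.021,0,0,0,0],
  [0,0,-0.025,0,0,0,0],
  [0,0,-0.029,0,0,0,0],
  [0,0,-0.033,0,0,0,0],
  [0,0,-0.036,0,0,0,0],
  [0,0,-0.039,0,0,0,0],
  [0,0,-0.041,0,0,0,0],
  [0,0,-0.041,0,0,0,0],
  [0,0,-0.041,0,0,0,0],
])

```text
time: 13.4
tool_pos: [0.6357, -0.0924, 0.1437]
tcp_rot: [1.215, 1.205, -1.208]
wrist_force: [-0.1, -0.7, -0.1]
width: -0.002
```

jog_arm([
  [0,0,-0.0005,0,0,0,0],
  [0,0,-0.001,0,0,0,0],
  [0,0,-0.001,0,0,0,0],
])

```text
time: 13.7
tool_pos: [0.6356, -0.0915, 0.1436]
tcp_rot: [1.215, 1.205, -1.209]
wrist_force: [0.7, -0.8, -0.6]
width: -0.004
```

Creep on in small steps, watching for the stop force.

jog_arm([
  [0,0,-0.0007,0,0,0,0],
  [0,0,-0.0015,0,0,0,0],
  [0,0,-0.0015,0,0,0,0],
])

```text
time: 14.0
tool_pos: [0.6357, -0.09, 0.1436]
tcp_rot: [1.215, 1.205, -1.209]
wrist_force: [1.0, -0.8, 1.0]
width: 0.005
```

jog_arm([
  [0,0,-0.0005,0,0,0,0],
  [0,0,-0.001,0,0,0,0],
  [0,0,-0.001,0,0,0,0],
])

```text
time: 14.3
tool_pos: [0.6356, -0.0889, 0.1435]
tcp_rot: [1.215, 1.205, -1.209]
wrist_force: [0.0, -1.0, 0.1]
width: -0.0
```

jog_arm([
  [0,0,-0.0005,0,0,0,0],
  [0,0,-0.001,0,0,0,0],
  [0,0,-0.001,0,0,0,0],
])

```text
time: 14.6
tool_pos: [0.6356, -0.0884, 0.1436]
tcp_rot: [1.214, 1.205, -1.209]
wrist_force: [-0.6, -4.0, -0.5]
width: 0.004
```

```bash
python3 look.py a5
```

```text
14.6 [ 0.6356 -0.0884  0.1436] [-0.6334 -4.0047 -0.5235]
```

View pics/a5.png

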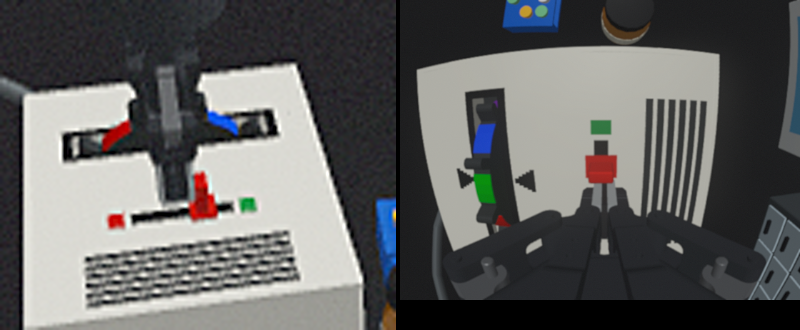

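jog_arm([
  [0,0,-0.0005,0,0,0,0],
  [0,0,-0.001,0,0,0,0],
  [0,0,-0.001,0,0,0,0],
])

```text
time: 15.0
tool_pos: [0.6356, -0.0884, 0.1436]
tcp_rot: [1.213, 1.204, -1.21]
wrist_force: [-0.4, -6.7, 0.0]
width: 0.001
```

Hard stop: the force rises while the tip stays at y = -0.0884. Back off, retreat up, and check.

jog_arm([
  [0,0,0.003,0,0,0,0],
  [0,0,0.008,0,0,0,0],
  [0,0,0.008,0,0,0,0],
  [-0.03,0,0.008,0,0,0,0],
  [-0.07,0,0.008,0,0,0,0],
  [-0.12,0,0.008,0,0,0,0],
  [-0.17,0,0.008,0,0,0,0],
  [-0.2,0,0.008,0,0,0,0],
  [-0.2,0,0.008,0,0,0,0],
  [-0.2,0,0.008,0,0,0,0],
])

```text
time: 16.0
tool_pos: [0.6352, -0.0958, 0.3446]
tcp_rot: [1.214, 1.202, -1.208]
wrist_force: [0.4, 0.1, -0.5]
width: 0.008
```

Run:
```python
from h import *
import subprocess
s=imaging.read_camera("scene");d=imaging.read_camera("side");cv2.imwrite("pics/s1.png",s);cv2.imwrite("pics/d1.png",d)
r=lambda i:cv2.resize(i,(400,300))
top=np.hstack([cv2.resize(s[170:260,185:305],(400,300),interpolation=cv2.INTER_CUBIC),cv2.resize(d[180:330,190:390],(400,300),interpolation=cv2.INTER_CUBIC)])
s0=cv2.imread("pics/scene0.png");d0=cv2.imread("pics/side0.png")
diff=np.hstack([r(cv2.absdiff(s,s0)),r(cv2.absdiff(d,d0))])
cv2.imwrite("pics/end.png",np.vstack([top,cv2.convertScaleAbs(diff,alpha=2)]))
print(monitor.read_state()["wrist_force"])
```

```text
[-0.4769 -0.0887 -1.3183]
```

View pics/end.png

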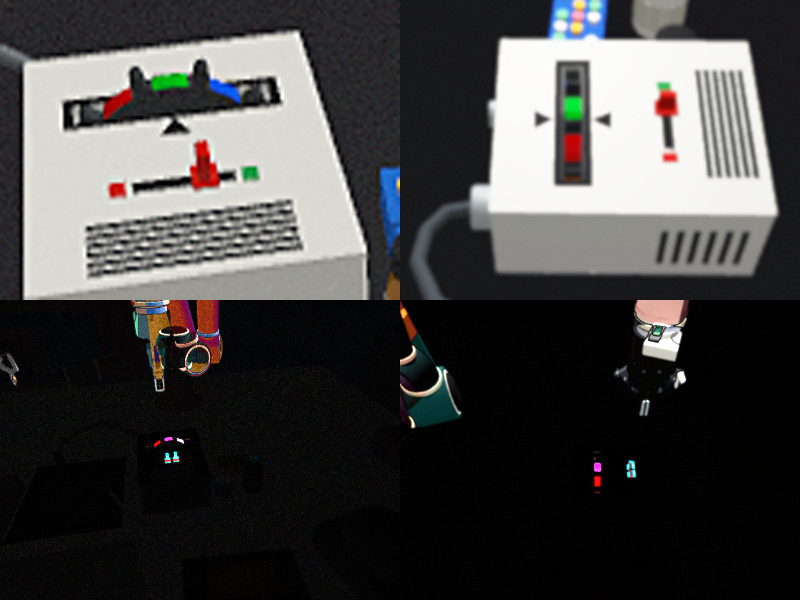

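The closing picture shows green at the crown, with the lobes at (138,75) and (200,70). The tab is at the green end, at (203,165). The difference images show only the wheel, the tab and the arm changed, so the lamp and the other things did not move.

```bash
python3 -c "
from workcell import finish_job
print(finish_job())"
```

```text
the job is handed in; nothing more can be done
None
```

The lamp is set to green with the shutter fully open, and the job is handed in at about 16 s on the robot's clock.

- **Filter wheel:** It started at white. I pushed it four single clicks to the right with the shut fingertip and saw green resting between the pointers before touching the shutter.
- **Shutter:** I pushed the tab left until it hit its hard stop. The force rose from 1 N to 6.7 N while the tip stayed at y = -0.0884 m, close to the -0.088 m I had worked out. I then backed off and raised the arm clear.
- **Last checks:** The final pictures show green at the pointers and the tab at the open end. Compared with the first pictures, only the wheel, the tab and the arm changed, so the lamp and the other things did not visibly move. Wrist force after retreating was about 1 N, the same size as the sensor's noise.
- **One disagreement:** The lamp's bottom edges did not fit the pose model, by about 7 pixels in the scene view. I put that down to the box standing on its feet and left those points out. The wheel and tab were then where the model predicted.

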